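# Sort tired rack clips by feel and hang up the good one

### The job

Three spring clips that look alike lie on the bench beside the racks: one is still stiff, the other two have tired springs, which only squeezing their wings can tell. Put the two tired clips in the black scrap bin and hang the stiff one by its eye on the slanted hook of the yellow post, leaving it hanging there. Never put the stiff clip in the scrap bin or a tired one on the hook, and leave everything else on the bench where it is.

Things in the scene. Friction and masses are not known exactly. Their poses are not given: they have to be found in the camera images.
- bin: open-topped black plastic scrap bin, fixed, 200 (x) x 160 (y) x 70 (z) mm, walls 4 mm; origin at the centre of its underside on the bench, z up
- hook: round steel rod, 10 mm thick, 60 mm long, round end, slanting up at 45 degrees from the front of a fixed yellow post, out towards the robot's side. Origin: its root on the post's face, 170 mm above the bench; z axis along the rod from root to tip, y axis level. The post is 45 mm wide, 30 mm deep, 262 mm tall, right behind the root, on a base plate 110 x 110 x 12 mm
- hook_tip (a point): free upper end of the slanted hook
- clip_a: blue spring clip, 133 mm long, 40 mm wide, 26 mm high, 60 g, lying on its side; all three look alike, any may be the stiff one. Origin: hinge pin, at the underside; x points to the steel eye, jaws reach 44 mm to -x, z up along the pin. Beside +x are two wings: a fixed flat one, outer face 20 mm to -y, and a moving one ending in a round bump 36 mm from the pin, outer side 20 mm to +y
- clip_a_mid (a point): that clip's grasp point: midway between the relaxed wings, 34 mm from the pin, half-way up (13 mm). Squeezing the wings here across y opens the jaws, from 40 mm over the wings to a hard stop at about 27 mm. Just before the stop (from 31 mm on) the stiff clip pushes back with 12 to 15 N on each finger, a tired one with less than 6 N
- clip_a_eye (a point): centre of that clip's eye, a wire ring 22 mm inside, 34 mm outside, 6 mm thick, lying flat half-way up the clip (13 mm), 72 mm from the pin and 6.5 mm to the -y side; the hole's axis is the clip's z axis. It is rigid with the fixed wing
- clip_b: blue spring clip, 133 mm long, 40 mm wide, 26 mm high, 60 g, lying on its side; all three look alike, any may be the stiff one. Origin: hinge pin, at the underside; x points to the steel eye, jaws reach 44 mm to -x, z up along the pin. Beside +x are two wings: a fixed flat one, outer face 20 mm to -y, and a moving one ending in a round bump 36 mm from the pin, outer side 20 mm to +y
- clip_b_mid (a point): that clip's grasp point: midway between the relaxed wings, 34 mm from the pin, half-way up (13 mm). Squeezing the wings here across y opens the jaws, from 40 mm over the wings to a hard stop at about 27 mm. Just before the stop (from 31 mm on) the stiff clip pushes back with 12 to 15 N on each finger, a tired one with less than 6 N
- clip_b_eye (a point): centre of that clip's eye, a wire ring 22 mm inside, 34 mm outside, 6 mm thick, lying flat half-way up the clip (13 mm), 72 mm from the pin and 6.5 mm to the -y side; the hole's axis is the clip's z axis. It is rigid with the fixed wing
- clip_c: blue spring clip, 133 mm long, 40 mm wide, 26 mm high, 60 g, lying on its side; all three look alike, any may be the stiff one. Origin: hinge pin, at the underside; x points to the steel eye, jaws reach 44 mm to -x, z up along the pin. Beside +x are two wings: a fixed flat one, outer face 20 mm to -y, and a moving one ending in a round bump 36 mm from the pin, outer side 20 mm to +y
- clip_c_mid (a point): that clip's grasp point: midway between the relaxed wings, 34 mm from the pin, half-way up (13 mm). Squeezing the wings here across y opens the jaws, from 40 mm over the wings to a hard stop at about 27 mm. Just before the stop (from 31 mm on) the stiff clip pushes back with 12 to 15 N on each finger, a tired one with less than 6 N
- clip_c_eye (a point): centre of that clip's eye, a wire ring 22 mm inside, 34 mm outside, 6 mm thick, lying flat half-way up the clip (13 mm), 72 mm from the pin and 6.5 mm to the -y side; the hole's axis is the clip's z axis. It is rigid with the fixed wing
- driver: screwdriver lying on the bench, bystander; origin at its underside
- plug: blue power connector, 35 x 50 x 30 mm, bystander; origin at its underside
- adapter: upright brass coaxial adapter, 22 mm across, 34 mm tall, bystander; origin at its underside
- jar: clear jar with green cap, 60 mm across, 70 mm tall, bystander; origin at its underside
- tape: red ring-shaped roll, 90 mm across, 20 mm high, bystander; origin at its underside
- fan: aluminium fan module with a bow handle, 90 x 90 x 50 mm, bystander; origin at its underside
- wrench: steel wrench lying on the bench, bystander; origin at its underside
Not all that is in view belongs to the job. Leave any pink look-alike of the clip_b alone.

How it is judged:
By the outcome, as a careful person would: the job done as asked, in the order asked, and still so for the second after the job is handed in, with the robot touching nothing.
It also fails if it takes over 72 s, if anything falls off the work surface, if the arm or the gripper's body presses on something with over 40 N, if the wrist force passes 120 N, or if a joint passes its speed limit or range.

### The arm

A 6-joint arm with a two-finger parallel gripper is mounted at the origin on the work surface. World frame = base frame: x ahead of the robot, y to its left, z up, the work surface at z = 0. Lengths are in mm, angles in rad, forces in N, time in s.
With the tool pointing down it reaches from about 325 to 775 mm from the base axis. Payload 9.3 kg.
Tool frame: the origin (TCP) lies at the very end of the fingers, on their centre line; the grasp point (between the pads) lies 19 mm behind it; z points along the fingers, y is the direction in which the jaws open and shut (so a half turn about z gives the same grasp; the last joint's range is limited). The gripper opens to 85 mm and grips with 20 to 120 N. Pads are 22 mm wide; open, the fingers measure 114 mm over their backs; the gripper's body (76 mm by 85 mm) begins 54 mm behind the grasp point. The pads swing forward as they close: fully open they stand 13 mm farther back than shut.
Start: joints at [1.189, 0.259, 0.021, 1.334, 0, 1.418], TCP at [124.746, 535.663, 231.279] pointing down, gripper open.
Joint ranges: [-3.04, 3.04], [-0.91, 1.82], [-1.04, 1.36], [-1.92, 1.95], [-1.52, 1.45], [-3.14, 3.14]. Speed limits (rad/s): [2.22, 2.22, 2.79, 3.14, 3.14, 3.14].

### API

Orientations are given as a rotation vector (axis times angle).
In Python, from plant import manip gives the robot as it stands.
- The arm moves only by the shell command python3 -m handwheel 'ROWS' [OPENING]. ROWS is JSON, a list of rows, each a list of 4 numbers: the shift along the world's x, y, z in mm, then the turn about the world's z in rad. In form: [[x, y, z, roll], ...]. A call has 1 to 12 rows; each row is the pose to reach, as a shift and turn from the pose commanded when the call began; what a row does not reach only later rows make up. A row lasts 1/8 s, in which the tool goes at most 62.5 mm and 10.7 degrees, less where a joint would pass 70% of its speed; a pose out of reach is approached as far as the arm can. A call with a gripper value outside its range is refused whole. OPENING is the opening in per cent of the stroke, from 0 (shut) to 100 (fully open), set as the call begins (- or left out, the last holds). The fingers move at their own pace and stop on an object; the grip force is fixed at half the most. Time passes only in rows, so rows that repeat a pose let the fingers close. It gives the time, the measured TCP pose, the force and the opening at its end, in the units of the state.
- manip.state(): the state, without advancing time (a new reading comes with each control period).
- manip.capture(name): name is "scene" or "top"; returns the picture (400x640x3 uint8, red, green, blue); there is no depth.
- manip.camera_model(name): a dict with "intrinsics" (3x3 intrinsics, pixels), "R" (3x3) and "t" (3): a world point X has camera coordinates R X + t. Camera axes: x right, y down, z forward; pixel columns grow to the right and rows downward; lengths in mm; the calibration is good to about 2 mm. A picture is of the moment at which its call begins. camera_model takes no time and is no camera call.
- manip.finish_job(): hands the job in, once; it reports no verdict.
The state is a dict: "clock": time; "joint_positions": joint angles; "dq": joint speeds; "tau": joint torques, N m; "ee_pos": TCP position; "tool_rot": TCP orientation; "wrist_force": force on the tool from outside, world axes, zero at the start; "moment": the same for the moment, N m; "width": finger opening in mm.
Only numpy, scipy, OpenCV 4.12 (cv2) and the standard library are available. Lean on these libraries where they do the work, as an engineer would, in place of code of your own. Each camera call takes 0.05 s, during which the arm holds its last target.

## Working session

There is one attempt and no reset: what is moved stays moved. The work goes in short steps, Python scripts to look and compute and a shell command to move; the robot and the scene stay as the last step left them, time stands still between calls to the robot, and variables do not carry over. Pictures are saved under pics/ and viewed, and the job is handed in when it is done.

```bash
ls; mkdir -p pics; python3 - <<'E'
from plant import manip
import cv2
for n in("scene","top"):
    im=manip.capture(n); cv2.imwrite(f"pics/{n}0.png",im[:,:,::-1])
    c=manip.camera_model(n); print(n,c)
s=manip.state();print(s)
E
```

```text
pics
scene {'intrinsics': array([[391.79055777,   0.        , 315.19502742],
       [  0.        , 391.79055777, 198.92552245],
       [  0.        ,   0.        ,   1.        ]]), 'R': array([[-0.68786674,  0.72544134, -0.02396259],
       [ 0.46571326,  0.4157879 , -0.78117321],
       [-0.55673198, -0.54850277, -0.62385432]]), 't': array([ 410.47365332, -137.06086503, 1620.1074407 ])}
top {'intrinsics': array([[494.01914507,   0.        , 322.10591746],
       [  0.        , 494.01914507, 197.96105545],
       [  0.        ,   0.        ,   1.        ]]), 'R': array([[ 0.01718472, -0.99983998, -0.00497027],
       [-0.98786858, -0.01621121, -0.15444371],
       [ 0.15433842,  0.00756404, -0.98798909]]), 't': array([ -25.34957963,  561.78945592, 1857.22660042])}
{'clock': 0.1, 'joint_positions': array([ 1.18942032e+00,  2.59144572e-01,  2.08121117e-02,  1.33368366e+00,
       -8.72815735e-06,  1.41816960e+00]), 'dq': array([ 3.63533351e-05,  4.77876752e-04,  3.38428669e-03, -1.95454937e-03,
       -1.74436836e-04, -4.55632277e-04]), 'tau': array([ 4.43501209e-03, -5.56696308e+01,  3.45069301e+01,  1.17288093e-02,
       -1.50051401e-04,  3.23295481e-06]), 'ee_pos': array([124.64272098, 535.42740105, 230.71184837]), 'tool_rot': array([-3.58499789e-01, -3.12075468e+00,  1.85158749e-03]), 'wrist_force': array([-0.16877843,  0.35974083,  0.19473387]), 'moment': array([-1.87737084e-02, -3.74401294e-06,  7.27852787e-04]), 'width': 85.51660331915689}
```

View pics/scene0.png

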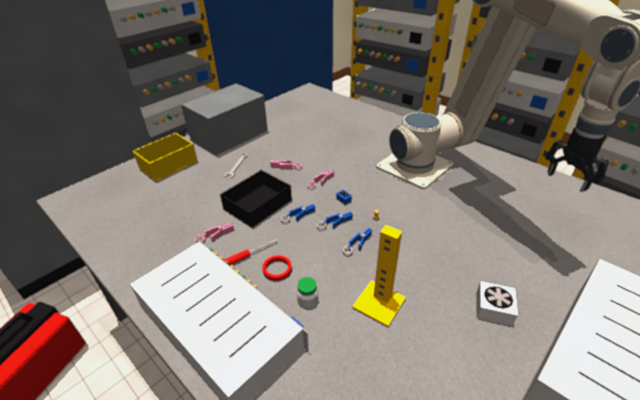

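View pics/top0.png

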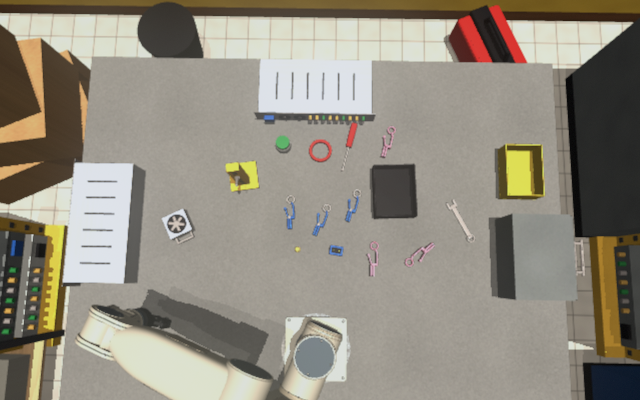

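The top view shows three blue clips around (290,213), (321,220) and (352,205). The bin is at (394,192) and the yellow post at (242,177). I'll enlarge both areas.

```bash
python3 - <<'E'
import cv2,numpy as np
im=cv2.imread("pics/top0.png")
a=cv2.resize(im[185:240,275:370],None,fx=8,fy=8,interpolation=cv2.INTER_CUBIC)
cv2.imwrite("pics/z1.png",a)
b=cv2.resize(im[150:205,215:275],None,fx=9,fy=9,interpolation=cv2.INTER_CUBIC)
cv2.imwrite("pics/z2.png",b)
im=cv2.imread("pics/scene0.png")
cv2.imwrite("pics/z3.png",cv2.resize(im[195:330,275:415],None,fx=4.4,fy=4.4,interpolation=cv2.INTER_CUBIC))
E
```

```text
(no output)
```

View pics/z1.png

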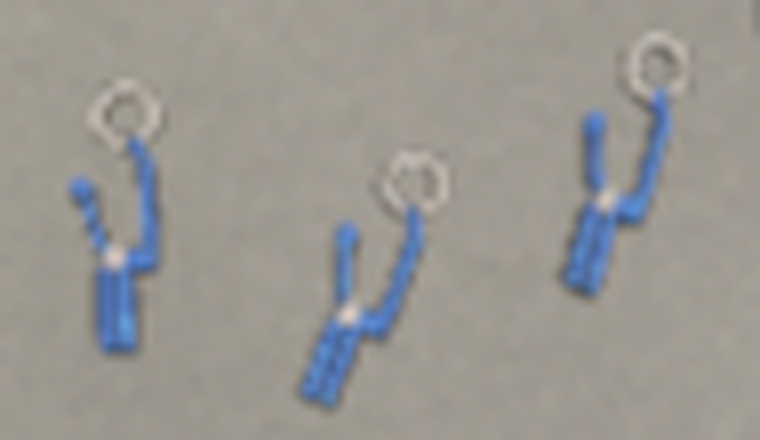

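View pics/z2.png

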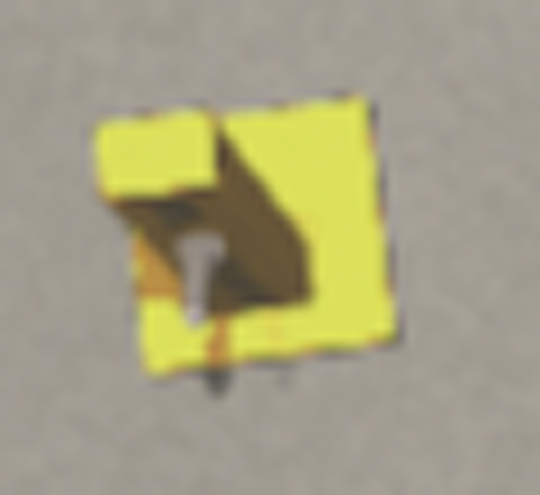

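View pics/z3.png

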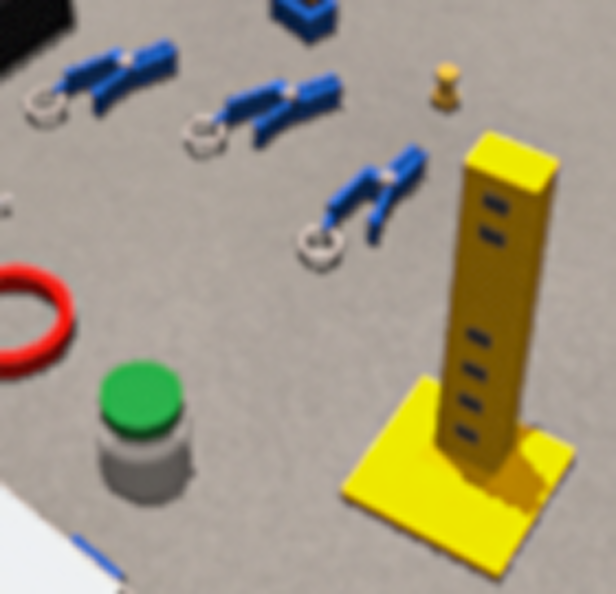

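```bash
cat > h.py <<'E'
import numpy as np
from plant import manip
def ray(cam,uv,z):
    c=manip.camera_model(cam);K,R,t=map(np.array,(c["intrinsics"],c["R"],c["t"]))
    C=-R.T@t; d=R.T@np.linalg.inv(K)@np.array([uv[0],uv[1],1.]); return C+d*(z-C[2])/d[2]
def proj(cam,X):
    c=manip.camera_model(cam);p=c["intrinsics"]@(c["R"]@np.array(X,float)+c["t"]);return p[:2]/p[2]
def un(p,f,o): return [(p[0]+.5)/f-.5+o[0],(p[1]+.5)/f-.5+o[1]]
E
python3 - <<'E'
from h import *
np.set_printoptions(precision=1,suppress=True)
for n,pin,eye,bump in(("L",(115,257),(126,115),(81,187)),("M",(347,315),(416,183),(346,230)),("R",(604,199),(658,66),(594,122))):
    P=ray("top",un(pin,8,(275,185)),27);E=ray("top",un(eye,8,(275,185)),14);B=ray("top",un(bump,8,(275,185)),24)
    d=E-P; L=np.hypot(d[0],d[1]); th=np.arctan2(d[1],d[0])-np.arctan2(-6.5,72)
    x=np.array([np.cos(th),np.sin(th)]);y=np.array([-x[1],x[0]])
    # combine: fit origin from both
    o=((P[:2])+(E[:2]-72*x+6.5*y))/2
    b=B[:2]-o
    print(n,P,E,"L",L,"(72.3)","th",th,"mid",o+34*x,"bump",b@x,b@y)
f=lambda p,z:ray("top",un(p,9,(215,150)),z)
print("root",f((200,247),175),"tip",f((196,318),212))
print("posttop front L,R, back R,L",f((105,198),262),f((218,188),262),f((212,112),262),f((97,120),262))
b=[f(p,12) for p in((368,97),(397,338),(148,375))];print("base",b,np.linalg.norm(b[0]-b[1]),np.linalg.norm(b[2]-b[1]),"centre",(b[0]+b[2])/2)
print("yaw", np.arctan2((b[0]-b[1])[1],(b[0]-b[1])[0]))
for p in((372,167),(413,165),(417,216),(374,217)): print("bin rim",ray("top",p,70))
E
```

```text
L [489.5 111.   27. ] [560.9 108.5  14. ] L 71.42575641541593 (72.3) th 0.05527383590628024 mid [523.  112.9] bump 35.55274302888474 15.689752862045353
M [463.3  -1.5  27. ] [529.7 -33.7  14. ] L 73.82324204191687 (72.3) th -0.36150122100085946 mid [495.7 -13.8] bump 37.6570093149601 15.977262401524603
R [ 521.6 -124.6   27. ] [ 589.4 -151.1   14. ] L 72.77542401515095 (72.3) th -0.2826201305861954 mid [ 554.5 -134.2] bump 34.8751892638165 15.449199974966689
root [613. 292. 175.] tip [577.4 285.5 212. ]
posttop front L,R, back R,L [614.3 313.  262. ] [618.9 270.1 262. ] [648.5 273.7 262. ] [644.7 317.5 262. ]
base [array([713.6, 251. ,  12. ]), array([606.1, 234.3,  12. ]), array([588. , 342.3,  12. ])] 108.7979661170834 109.5382961443618 centre [650.8 296.7  12. ]
yaw 0.15469978217791305
bin rim [ 681.1 -205.1   70. ]
bin rim [ 691.5 -362.    70. ]
bin rim [ 495.1 -374.8   70. ]
bin rim [ 488.6 -212.9   70. ]
```

Checks against the given sizes:
- **Clips:** pin-to-eye lengths come out at 71–74 mm (72.3 expected).
- **Base plate:** about 109 mm (110 expected).
- **Hook:** yaw about 0.15, root at about (616,292) and tip at about (575,285).

I'll go to the middle clip first.

```bash
python3 -m handwheel '[[371,-549.5,-130,-0.13],[371,-549.5,-130,-0.13],[371,-549.5,-130,-0.13],[371,-549.5,-130,-0.13],[371,-549.5,-130,-0.13],[371,-549.5,-130,-0.13],[371,-549.5,-130,-0.13],[371,-549.5,-130,-0.13],[371,-549.5,-130,-0.13],[371,-549.5,-130,-0.13],[371,-549.5,-130,-0.13],[371,-549.5,-130,-0.13]]' 70
python3 - <<'E'
from plant import manip
import cv2
im=manip.capture("top"); cv2.imwrite("pics/t1.png",cv2.resize(im[160:250,260:400,::-1],None,fx=5,fy=5,interpolation=cv2.INTER_CUBIC))
im=manip.capture("scene"); cv2.imwrite("pics/s1.png",cv2.resize(im[150:280,270:400,::-1],None,fx=4.5,fy=4.5,interpolation=cv2.INTER_CUBIC))
E
```

```text
clock: 1.6
ee_pos: [496.9, -16.6, 100.0]
tool_rot: [-0.566, -3.089, 0.0]
wrist_force: [-1.2, 0.0, 0.1]
width: 59.7
```

View pics/s1.png

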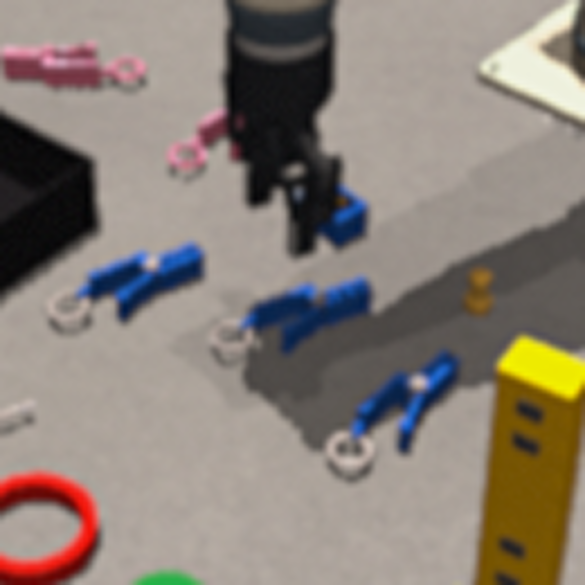

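The gripper is above the middle clip, in line with it, and the neighbouring clips are clear. Its yaw of -0.362 matches the clip.

```bash
python3 -m handwheel '[[0,0,-50,0],[0,0,-80,0],[0,0,-92,0],[0,0,-97,0],[0,0,-97,0],[0,0,-97,0]]'
python3 -m handwheel '[[0,0,0,0],[0,0,0,0],[0,0,0,0],[0,0,0,0]]' 50
python3 -m handwheel '[[0,0,0,0],[0,0,0,0],[0,0,0,0],[0,0,0,0]]' 40
python3 -m handwheel '[[0,0,0,0],[0,0,0,0],[0,0,0,0],[0,0,0,0]]' 35
```

```text
clock: 2.45
ee_pos: [496.3, -13.9, 5.2]
tool_rot: [0.56, 3.09, -0.0]
wrist_force: [0.5, 0.3, 0.7]
width: 59.7
clock: 2.95
ee_pos: [495.8, -13.9, 4.3]
tool_rot: [0.561, 3.091, -0.0]
wrist_force: [0.4, -0.4, -0.3]
width: 42.9
clock: 3.45
ee_pos: [495.9, -14.0, 4.4]
tool_rot: [0.561, 3.091, -0.001]
wrist_force: [-0.1, -3.1, 4.0]
width: 34.3
clock: 3.95
ee_pos: [495.9, -14.1, 4.5]
tool_rot: [0.561, 3.091, -0.001]
wrist_force: [-0.6, -3.8, 5.7]
width: 29.9
```

```bash
python3 -c "
from plant import manip
print(manip.state())"
python3 -m handwheel '[[0,0,0,0],[0,0,0,0]]'
python3 -c "
from plant import manip
print(manip.state())"

```

```text
{'clock': 3.95, 'joint_positions': array([-1.97417280e-01,  3.49062468e-01, -4.87242362e-01,  7.33949415e-01,
       -4.25819679e-04,  1.61476681e-01]), 'dq': array([ 5.23929870e-04,  2.10090092e-05, -1.73699863e-03,  1.86746923e-03,
       -6.60096978e-04, -7.13268655e-04]), 'tau': array([ 1.61857232e+00, -5.09042609e+01,  2.35319549e+01,  1.18015828e-01,
        1.00803573e+00,  3.32976552e-02]), 'ee_pos': array([495.94435971, -14.07207276,   4.47630922]), 'tool_rot': array([ 5.60633406e-01,  3.09062082e+00, -6.83952492e-04]), 'wrist_force': array([-0.62559934, -3.76034813,  5.6822795 ]), 'moment': array([-0.71126299,  0.12133362,  0.07158662]), 'width': 29.866524451291134}
clock: 4.2
ee_pos: [495.9, -14.1, 4.4]
tool_rot: [0.561, 3.091, -0.001]
wrist_force: [-0.6, -3.0, 5.3]
width: 30.1
{'clock': 4.2, 'joint_positions': array([-1.97397351e-01,  3.49113268e-01, -4.87261353e-01,  7.33932987e-01,
       -4.13447256e-04,  1.61505518e-01]), 'dq': array([-3.57445854e-04, -1.59347287e-03, -1.02115880e-03,  2.06815673e-04,
       -7.76486486e-05,  6.77415986e-04]), 'tau': array([ 1.61860988e+00, -5.09043789e+01,  2.35322374e+01,  1.18063702e-01,
        1.00800477e+00,  3.32713954e-02]), 'ee_pos': array([495.93305254, -14.05615351,   4.44597651]), 'tool_rot': array([ 5.60656632e-01,  3.09067060e+00, -6.63011229e-04]), 'wrist_force': array([-0.62868198, -2.96301137,  5.29457848]), 'moment': array([-0.76379511,  0.12284793,  0.02470274]), 'width': 30.135275796346644}
```

```bash
cat > avg.py <<'E'
from plant import manip
import numpy as np
np.set_printoptions(precision=3,suppress=True)
w=[];f=[];m=[];q=[]
for i in range(8):
    manip.capture("top"); s=manip.state(); w.append(s["width"]);f.append(s["wrist_force"]);m.append(s["moment"])
print("width %.3f +- %.3f"%(np.mean(w),np.std(w)/8**.5),np.array(w),"F",np.mean(f,0),"M",np.mean(m,0),s["ee_pos"],s["clock"])
E
python3 avg.py
python3 -m handwheel '[[0,0,0,0],[0,0,0,0],[0,0,0,0]]' 0
python3 avg.py
```

```text
width 29.958 +- 0.071 [29.74  30.055 30.058 30.24  29.677 29.948 30.191 29.757] F [-0.017 -3.334  4.98 ] M [-0.734  0.11   0.025] [495.948 -14.057   4.462] 4.6
clock: 4.97
ee_pos: [496.2, -14.2, 4.9]
tool_rot: [0.56, 3.09, -0.001]
wrist_force: [-1.2, -3.6, 11.7]
width: 22.9
width 23.033 +- 0.090 [22.873 22.786 22.969 22.785 23.104 23.259 23.572 22.913] F [-1.628 -3.858 11.27 ] M [-0.894  0.389  0.091] [496.158 -14.227   4.922] 5.375
```

```bash
python3 - <<'E'
from plant import manip
import cv2,numpy as np
im=manip.capture("top"); a=cv2.resize(im[185:240,275:370,::-1],None,fx=8,fy=8,interpolation=cv2.INTER_CUBIC)
im=manip.capture("scene"); b=cv2.resize(im[195:275,275:375,::-1],None,fx=6,fy=6,interpolation=cv2.INTER_CUBIC)
cv2.imwrite("pics/a2.png",a);cv2.imwrite("pics/b2.png",b)
E
```

```text
(no output)
```

View pics/a2.png

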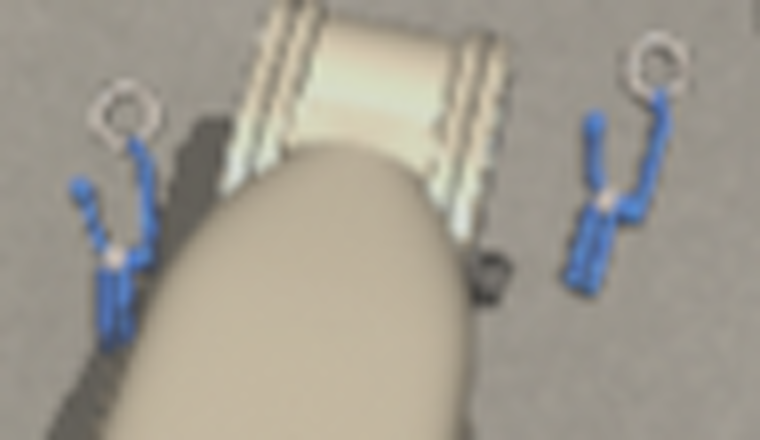

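View pics/b2.png

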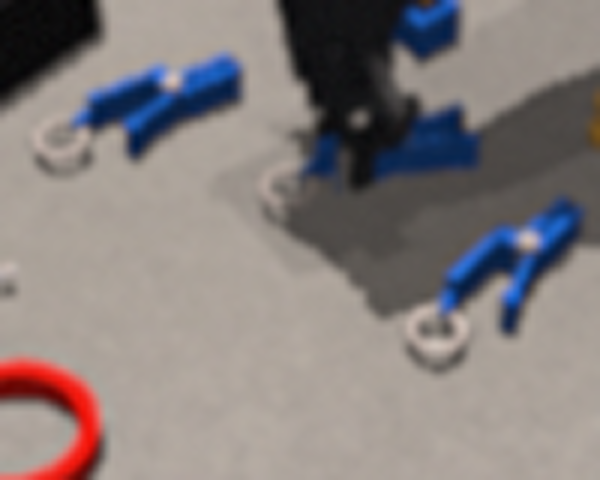

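The grip is on the wings and the jaws opened as expected. I'll run the same sequence on the right clip for comparison.

```bash
python3 -m handwheel '[[0,0,0,0],[0,0,0,0],[0,0,40,0],[0,0,80,0],[30,-60,80,0.076],[58.8,-120.4,80,0.076],[58.8,-120.4,80,0.076],[58.8,-120.4,40,0.076],[58.8,-120.4,10,0.076],[58.8,-120.4,3,0.076],[58.8,-120.4,0,0.076],[58.8,-120.4,0,0.076]]' 70
python3 -m handwheel '[[0,0,0,0],[0,0,0,0],[0,0,0,0]]' 50
python3 avg.py
python3 -m handwheel '[[0,0,0,0],[0,0,0,0],[0,0,0,0],[0,0,0,0]]' 40
python3 -m handwheel '[[0,0,0,0],[0,0,0,0],[0,0,0,0],[0,0,0,0]]' 35
python3 avg.py
python3 -m handwheel '[[0,0,0,0],[0,0,0,0],[0,0,0,0]]' 0
python3 avg.py
```

```text
clock: 6.98
ee_pos: [555.1, -134.2, 5.2]
tool_rot: [0.442, 3.109, -0.0]
wrist_force: [0.2, -0.0, 0.6]
width: 59.7
clock: 7.35
ee_pos: [554.7, -134.3, 4.6]
tool_rot: [0.443, 3.11, -0.0]
wrist_force: [-1.2, 0.3, 0.3]
width: 42.6
width 42.702 +- 0.054 [42.526 42.934 42.768 42.523 42.834 42.83  42.524 42.677] F [ 0.18   0.471 -0.141] M [-0.019  0.008 -0.002] [ 554.504 -134.238    4.237] 7.75
clock: 8.25
ee_pos: [555.0, -134.7, 4.7]
tool_rot: [0.443, 3.109, -0.001]
wrist_force: [-0.2, -2.3, 5.5]
width: 34.1
clock: 8.75
ee_pos: [555.2, -134.9, 5.0]
tool_rot: [0.443, 3.108, -0.002]
wrist_force: [-0.6, -3.0, 6.5]
width: 30.2
width 30.221 +- 0.044 [30.33  30.248 30.171 30.063 30.37  30.    30.257 30.324] F [ 0.1   -3.06   6.859] M [-0.662  0.009 -0.007] [ 555.233 -134.928    4.96 ] 9.15
clock: 9.52
ee_pos: [555.4, -135.1, 5.4]
tool_rot: [0.443, 3.108, -0.002]
wrist_force: [-0.7, -3.1, 10.9]
width: 24.9
width 24.924 +- 0.077 [24.551 25.251 24.906 24.85  25.027 24.774 25.216 24.815] F [-0.422 -2.888 10.864] M [-0.683  0.139  0.057] [ 555.422 -135.037    5.397] 9.925
```

```bash
python3 -m handwheel '[[0,0,0,0],[0,0,0,0],[0,0,40,0],[-10,60,80,0.12],[-20,120,80,0.25],[-31.5,180,80,0.338],[-31.5,240,80,0.338],[-31.5,247,60,0.338],[-31.5,247,20,0.338],[-31.5,247,4,0.338],[-31.5,247,0,0.338],[-31.5,247,0,0.338]]' 70
python3 -m handwheel '[[0,0,0,0],[0,0,0,0],[0,0,0,0]]' 50
python3 -m handwheel '[[0,0,0,0],[0,0,0,0],[0,0,0,0],[0,0,0,0]]' 40
python3 -m handwheel '[[0,0,0,0],[0,0,0,0],[0,0,0,0],[0,0,0,0]]' 35
python3 avg.py
python3 -m handwheel '[[0,0,0,0],[0,0,0,0],[0,0,0,0]]' 0
python3 avg.py
```

```text
clock: 11.42
ee_pos: [523.1, 112.8, 4.4]
tool_rot: [0.087, -3.14, -0.0]
wrist_force: [0.8, -1.1, 0.0]
width: 59.5
clock: 11.8
ee_pos: [523.3, 112.7, 4.7]
tool_rot: [-0.087, 3.14, 0.0]
wrist_force: [-0.9, 0.4, 0.0]
width: 42.7
clock: 12.3
ee_pos: [523.5, 112.4, 4.8]
tool_rot: [-0.086, 3.139, -0.001]
wrist_force: [-1.0, -3.2, 6.5]
width: 34.4
clock: 12.8
ee_pos: [523.7, 112.3, 4.9]
tool_rot: [-0.086, 3.139, -0.002]
wrist_force: [0.2, -2.6, 6.7]
width: 30.0
width 30.139 +- 0.060 [30.236 30.115 30.297 30.405 30.064 29.814 30.031 30.149] F [ 0.503 -3.882  6.096] M [-0.819 -0.058  0.006] [523.707 112.29    4.862] 13.2
clock: 13.58
ee_pos: [524.0, 112.3, 5.4]
tool_rot: [-0.086, 3.138, -0.002]
wrist_force: [-0.5, -3.5, 11.5]
width: 23.9
width 23.300 +- 0.054 [23.263 23.052 23.236 23.59  23.189 23.264 23.432 23.372] F [-0.37  -3.711 11.313] M [-0.881  0.094  0.089] [524.025 112.287   5.333] 13.975
```

The width readings lean towards the right clip being the stiff one, but they don't settle it. I'll confirm with a direct measurement: set that clip beside the fixed bin wall, push its moving wing from the +y side, and read the wrist force.

```bash
python3 -m handwheel '[[0,0,0,0],[0,0,0,0],[0,0,40,0],[10,-60,80,-0.12],[20,-120,80,-0.25],[32,-180,80,-0.338],[32,-240,80,-0.338],[32,-248,60,-0.338],[32,-248,20,-0.338],[32,-248,4,-0.338],[32,-248,0,-0.338],[32,-248,0,-0.338]]' 70
python3 -m handwheel '[[0,0,0,0],[0,0,0,0],[0,0,0,0],[0,0,0,0],[0,0,15,0],[0,0,20,0.15],[0,-12,20,0.30],[0,-23,20,0.32],[0,-23,4,0.32],[0,-23,0,0.32],[0,-23,0,0.32]]' 20
python3 -m handwheel '[[0,0,0,0],[0,0,0,0],[0,0,30,0],[0,0,80,0],[0,0,100,0],[0,60,100,0],[0,62,100,0]]' 53
python3 - <<'E'
from plant import manip
import cv2,numpy as np
im=manip.capture("top"); a=cv2.resize(im[160:240,330:430,::-1],None,fx=7,fy=7,interpolation=cv2.INTER_CUBIC)
im=manip.capture("scene"); b=cv2.resize(im[160:240,215:345,::-1],None,fx=6,fy=6,interpolation=cv2.INTER_CUBIC)
cv2.imwrite("pics/a3.png",a);cv2.imwrite("pics/b3.png",b)
E
```

```text
clock: 15.48
ee_pos: [555.5, -135.0, 4.9]
tool_rot: [0.442, 3.11, -0.0]
wrist_force: [0.4, 0.2, 0.4]
width: 59.8
clock: 16.85
ee_pos: [555.7, -158.7, 6.5]
tool_rot: [-0.057, 3.139, -0.004]
wrist_force: [-6.5, -0.4, 26.0]
width: 24.1
clock: 17.73
ee_pos: [554.3, -92.8, 104.0]
tool_rot: [0.063, -3.14, -0.002]
wrist_force: [-0.2, -0.6, -1.1]
width: 45.3
```

View pics/a3.png

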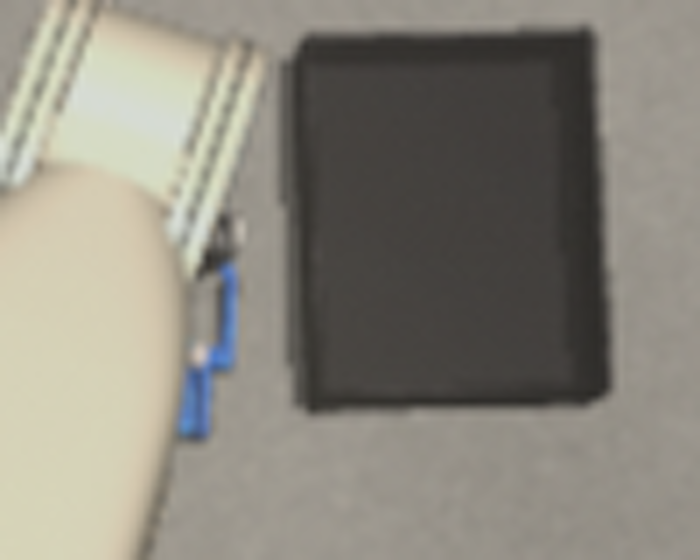

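View pics/b3.png

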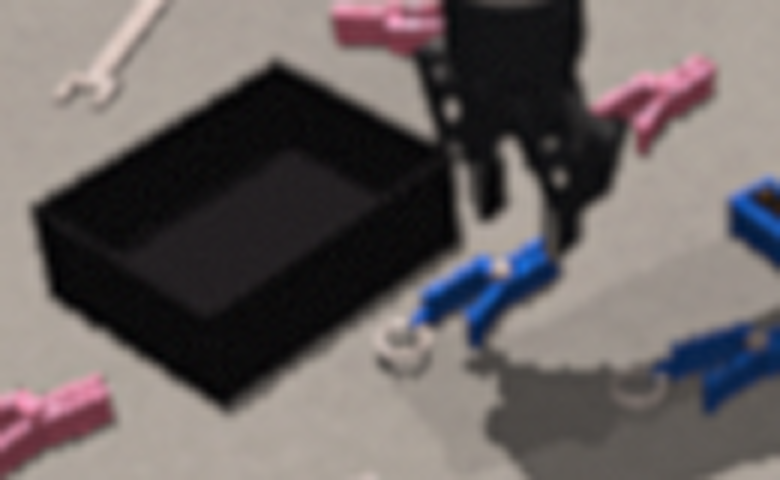

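```bash
python3 - <<'E'
from h import *
np.set_printoptions(precision=1,suppress=True)
f=lambda p,z:ray("top",un(p,7,(330,160)),z)
print("pin",f((200,352),27),"wing outer",f((234,268),22),f((234,365),22))
print("bin wall rim",f((299,45),70),f((311,408),70),"base",f((284,60),0),f((298,400),0), "far",f((592,32),70),f((610,398),70))
g=lambda p,z:ray("scene",un(p,6,(215,160)),z)
print("scene eye",g((404,345),13),"pin",g((500,267),27))
E
```

```text
pin [ 520.5 -155.9   27. ] wing outer [ 568.5 -174.8   22. ] [ 514.2 -175.    22. ]
bin wall rim [ 685.1 -206.2   70. ] [ 485.4 -212.9   70. ] base [ 691.9 -204.3    0. ] [ 497.9 -212.6    0. ] far [ 694.9 -366.4   70. ] [ 493.4 -373.7   70. ]
scene eye [ 595.8 -160.7   13. ] pin [ 519.6 -157.3   27. ]
```

```bash
python3 -m handwheel '[[1,0,0,0],[1,0,-50,0],[1,0,-90,0],[1,0,-98,0],[1,0,-98,0],[1,-25,-98,0],[1,-37,-98,0],[1,-47,-98,0],[1,-52,-98,0],[1,-52,-98,0]]' 0
for i in 1 ; do python3 -m handwheel '[[0,-2,0,0],[0,-3,0,0],[0,-3,0,0]]' -; done
python3 -m handwheel '[[0,-2,0,0],[0,-3,0,0],[0,-3,0,0]]'
python3 -m handwheel '[[0,-2,0,0],[0,-3,0,0],[0,-3,0,0]]'
```

```text
clock: 19.08
ee_pos: [555.4, -147.5, 6.2]
tool_rot: [0.059, -3.14, -0.003]
wrist_force: [-2.2, 5.7, 1.3]
width: -0.0
clock: 19.45
ee_pos: [555.2, -149.8, 6.2]
tool_rot: [0.06, -3.14, -0.003]
wrist_force: [-3.1, 6.1, 2.4]
width: 0.1
clock: 19.82
ee_pos: [555.0, -152.4, 6.2]
tool_rot: [0.06, -3.139, -0.004]
wrist_force: [-2.9, 6.7, 3.4]
width: 0.1
clock: 20.2
ee_pos: [554.7, -155.1, 6.1]
tool_rot: [0.06, -3.139, -0.005]
wrist_force: [-4.6, 8.6, 4.5]
width: 0.2
```

```bash
python3 -m handwheel '[[0,-2,0,0],[0,-3,0,0],[0,-3,0,0]]'
python3 - <<'E'
from plant import manip
import cv2,numpy as np
im=manip.capture("scene"); b=cv2.resize(im[170:240,245:325,::-1],None,fx=8,fy=8,interpolation=cv2.INTER_CUBIC)
cv2.imwrite("pics/b4.png",b)
E
```

```text
clock: 20.58
ee_pos: [555.7, -159.5, 6.2]
tool_rot: [0.059, -3.14, -0.002]
wrist_force: [-1.9, 5.4, -0.3]
width: -0.3
```

View pics/b4.png

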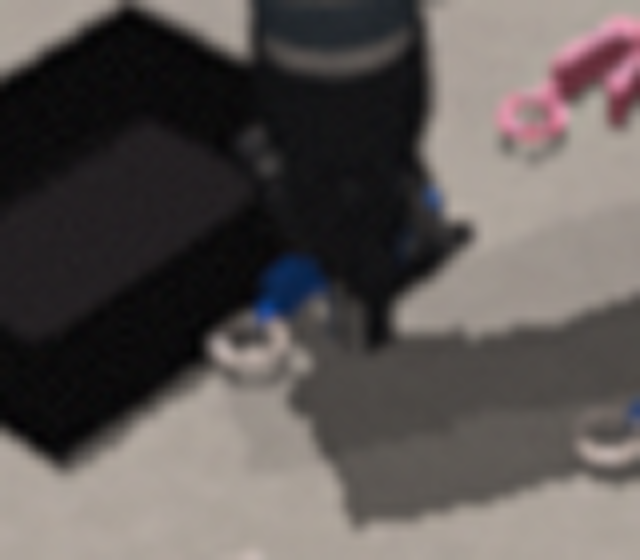

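```bash
python3 -c "
from h import *
p=un((253,345),8,(245,170));print(ray('scene',p,13))
print(un((430,195),8,(245,170)),ray('scene',un((430,195),8,(245,170)),20))"
python3 -m handwheel '[[0,-2,0,0],[0,-2,0,0],[0,-2,0,0]]'
python3 -m handwheel '[[0,-2,0,0],[0,-2,0,0],[0,-2,0,0]]'
python3 -m handwheel '[[0,-2,0,0],[0,-2,0,0],[0,-2,0,0]]'
```

```text
[ 593.3168781 -193.2616559   13.       ]
[298.3125, 193.9375] [ 471.08660277 -205.0739889    20.        ]
clock: 21.0
ee_pos: [556.4, -161.3, 6.3]
tool_rot: [-0.059, 3.14, 0.003]
wrist_force: [1.2, 6.6, 0.3]
width: 0.2
clock: 21.38
ee_pos: [557.1, -163.0, 6.4]
tool_rot: [-0.06, 3.139, 0.003]
wrist_force: [3.3, 8.9, -0.5]
width: -0.3
clock: 21.75
ee_pos: [557.2, -164.8, 6.4]
tool_rot: [-0.061, 3.139, 0.004]
wrist_force: [4.2, 10.2, 0.1]
width: 0.2
```

```bash
python3 -m handwheel '[[0,-2,0,0],[0,-2,0,0],[0,-2,0,0]]'
python3 -m handwheel '[[0,-2,0,0],[0,-2,0,0],[0,-2,0,0]]'
python3 - <<'E'
from plant import manip
import cv2,numpy as np
im=manip.capture("scene"); b=cv2.resize(im[170:240,245:325,::-1],None,fx=8,fy=8,interpolation=cv2.INTER_CUBIC)
cv2.imwrite("pics/b5.png",b)
E
```

```text
clock: 22.12
ee_pos: [557.3, -166.6, 6.5]
tool_rot: [-0.061, 3.138, 0.004]
wrist_force: [4.7, 11.7, 0.2]
width: 0.2
clock: 22.5
ee_pos: [557.4, -168.5, 6.5]
tool_rot: [-0.061, 3.138, 0.005]
wrist_force: [5.0, 11.5, 0.1]
width: 0.2
```

View pics/b5.png

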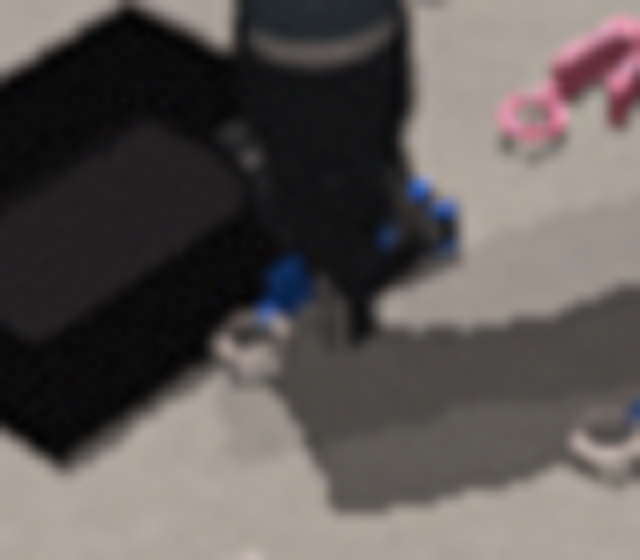

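```bash
python3 -m handwheel '[[0,-1,0,0],[0,-2,0,0],[0,-2,0,0]]'
python3 -m handwheel '[[0,-1,0,0],[0,-2,0,0],[0,-2,0,0]]'
python3 -m handwheel '[[0,-1,0,0],[0,-2,0,0],[0,-2,0,0]]'
```

```text
clock: 22.92
ee_pos: [557.4, -169.1, 6.5]
tool_rot: [-0.063, 3.138, 0.008]
wrist_force: [5.5, 19.4, 1.3]
width: -0.1
clock: 23.3
ee_pos: [557.3, -169.1, 6.5]
tool_rot: [-0.065, 3.138, 0.013]
wrist_force: [6.3, 29.1, 5.0]
width: 0.1
clock: 23.68
ee_pos: [557.2, -169.1, 6.6]
tool_rot: [-0.068, 3.137, 0.018]
wrist_force: [7.6, 40.4, 8.7]
width: -0.0
```

The hard stop showed at y = -169, where the force jumped. Just before it the push-back was about 12 N, in a smooth spring curve. The right clip is therefore stiff and the other two are tired. Next, the middle clip goes into the bin.

```bash
python3 -m handwheel '[[0,40,0,0],[0,60,50,0],[-20,100,80,-0.15],[-60,150,80,-0.3],[-60,162,80,-0.396],[-60,162,50,-0.396],[-60,162,15,-0.396],[-60,162,0,-0.396],[-60,162,-2,-0.396],[-60,162,-2,-0.396]]' 70
python3 -m handwheel '[[0,0,0,0],[0,0,0,0],[0,0,0,0],[0,0,0,0],[0,0,50,0],[0,0,110,0],[0,0,130,0]]' 20
python3 - <<'E'
from plant import manip
import cv2,numpy as np
im=manip.capture("scene"); b=cv2.resize(im[150:250,225:365,::-1],None,fx=5,fy=5,interpolation=cv2.INTER_CUBIC)
cv2.imwrite("pics/b6.png",b)
E
```

```text
clock: 24.92
ee_pos: [496.7, -14.5, 4.8]
tool_rot: [0.561, 3.09, -0.001]
wrist_force: [0.3, 0.5, -0.1]
width: 59.6
clock: 25.8
ee_pos: [497.4, -14.5, 138.2]
tool_rot: [0.559, 3.086, -0.0]
wrist_force: [0.1, 0.1, -1.9]
width: 23.0
```

View pics/b6.png

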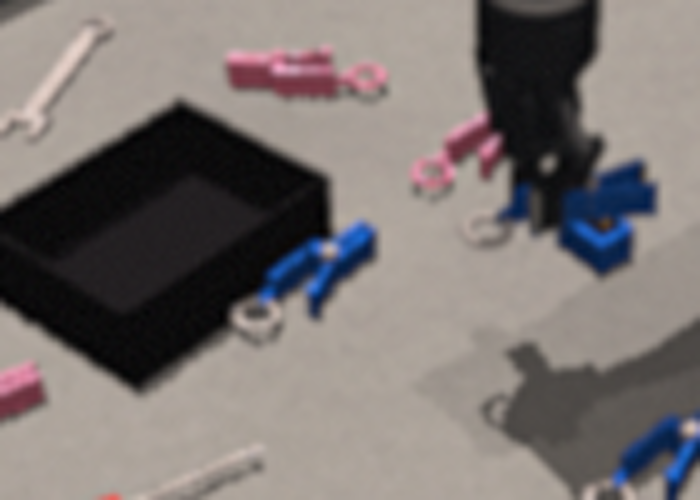

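Clip M is held. The right clip rests by the bin wall. I'll carry M over the bin and release it there.

```bash
python3 -m handwheel '[[20,-60,0,0.1],[40,-120,0,0.2],[60,-175,0,0.3],[80,-230,0,0.396],[104,-285,0,0.396],[104,-296,0,0.396],[104,-296,-40,0.396],[104,-296,-80,0.396],[104,-296,-90,0.396],[104,-296,-90,0.396]]'
python3 -m handwheel '[[0,0,0,0],[0,0,0,0],[0,0,0,0],[0,0,0,0],[0,0,40,0],[0,0,90,0]]' 60
python3 - <<'E'
from plant import manip
import cv2,numpy as np
im=manip.capture("scene"); b=cv2.resize(im[150:250,205:345,::-1],None,fx=5,fy=5,interpolation=cv2.INTER_CUBIC)
cv2.imwrite("pics/b7.png",b)
E
```

```text
clock: 27.1
ee_pos: [599.9, -309.8, 44.4]
tool_rot: [0.059, -3.14, -0.001]
wrist_force: [-0.2, -0.4, 0.3]
width: 22.6
clock: 27.85
ee_pos: [599.4, -309.9, 134.2]
tool_rot: [0.058, -3.139, -0.002]
wrist_force: [1.7, -0.9, 0.2]
width: 51.3
```

View pics/b7.png

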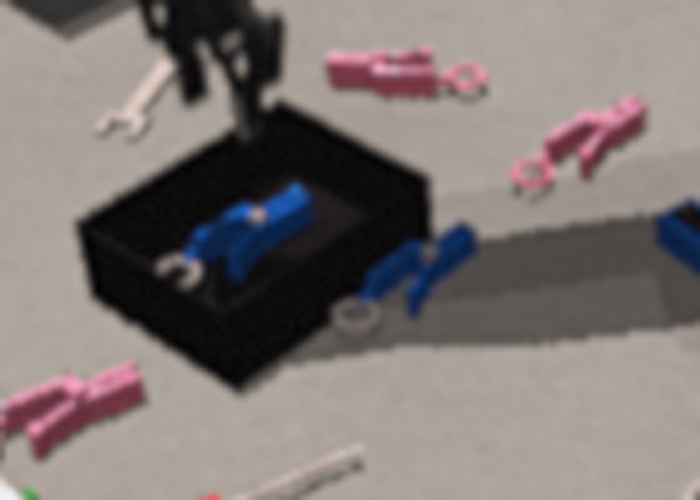

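M is in the bin. Now clip L.

```bash
python3 -m handwheel '[[-10,60,0,0],[-20,120,0,0],[-30,180,0,0],[-40,240,0,0.018],[-50,300,0,0.018],[-65,360,0,0.018],[-76.5,415,-20,0.018],[-76.5,422.7,-70,0.018],[-76.5,422.7,-110,0.018],[-76.5,422.7,-127,0.018],[-76.5,422.7,-130,0.018],[-76.5,422.7,-130,0.018]]' 70
python3 -m handwheel '[[0,0,0,0],[0,0,0,0],[0,0,0,0],[0,0,0,0],[0,0,50,0],[0,0,110,0],[10,-60,130,0],[20,-120,130,0],[30,-180,130,0],[40,-240,130,0],[50,-300,130,0],[60,-350,130,0]]' 20
python3 -m handwheel '[[16.5,-25,0,0],[16.5,-27,0,0],[16.5,-27,-40,0],[16.5,-27,-75,0],[16.5,-27,-80,0],[16.5,-27,-80,0]]' 20
python3 - <<'E'
from plant import manip
import cv2,numpy as np
im=manip.capture("scene"); b=cv2.resize(im[150:250,205:345,::-1],None,fx=5,fy=5,interpolation=cv2.INTER_CUBIC)
cv2.imwrite("pics/b8.png",b)
E
```

```text
clock: 29.4
ee_pos: [524.0, 112.4, 4.8]
tool_rot: [-0.087, 3.14, 0.0]
wrist_force: [-0.4, 0.2, 0.3]
width: 59.8
clock: 30.9
ee_pos: [583.6, -240.1, 134.9]
tool_rot: [-0.085, 3.14, -0.001]
wrist_force: [-0.1, 0.4, -0.7]
width: 23.1
clock: 31.65
ee_pos: [600.3, -264.1, 55.4]
tool_rot: [-0.088, 3.14, -0.001]
wrist_force: [0.6, -0.6, -0.2]
width: 23.1
```

View pics/b8.png

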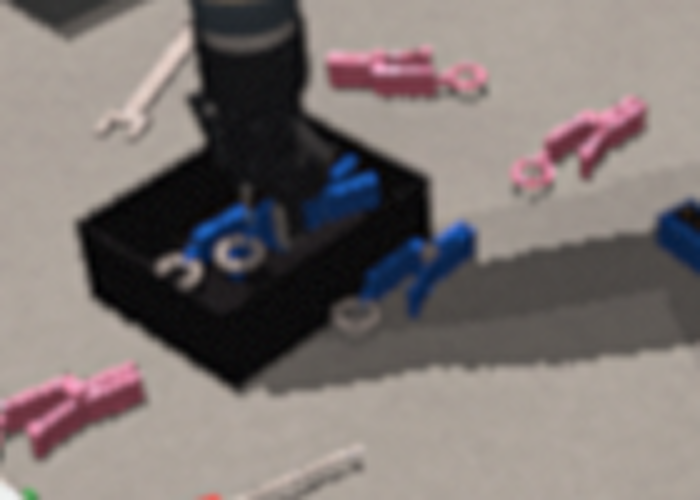

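```bash
python3 -m handwheel '[[0,0,0,0],[0,0,0,0],[0,0,0,0],[0,0,0,0],[0,0,60,0],[0,0,100,0],[-10,60,100,0],[-20,120,100,0],[-30,160,100,0]]' 60
python3 - <<'E'
from plant import manip
import cv2,numpy as np
im=manip.capture("scene"); b=cv2.resize(im[150:250,205:345,::-1],None,fx=5,fy=5,interpolation=cv2.INTER_CUBIC)
cv2.imwrite("pics/b9.png",b)
im=manip.capture("top"); a=cv2.resize(im[160:240,330:430,::-1],None,fx=7,fy=7,interpolation=cv2.INTER_CUBIC)
cv2.imwrite("pics/a9.png",a)
E
```

```text
clock: 32.83
ee_pos: [569.4, -102.4, 154.5]
tool_rot: [-0.088, 3.14, 0.0]
wrist_force: [-0.7, 0.3, 0.6]
width: 50.7
```

View pics/b9.png

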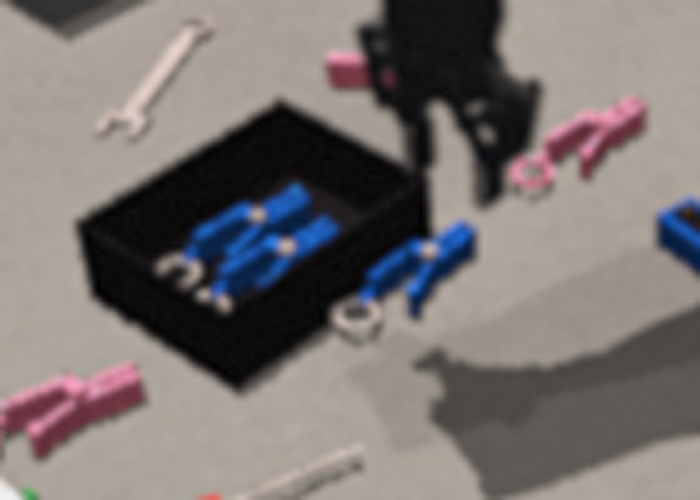

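View pics/a9.png

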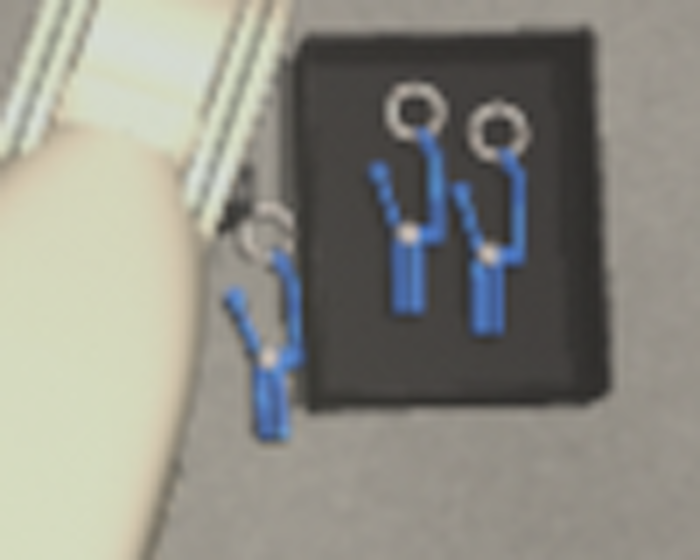

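Both tired clips are in the bin. Clip R touches the bin wall, but its jaws stick out past the bin corner, so I can draw it away by the jaws.

```bash
python3 - <<'E'
from h import *
np.set_printoptions(precision=1,suppress=True)
f=lambda p,z:ray("top",un(p,7,(330,160)),z)
g=lambda p,z:ray("scene",un(p,5,(205,150)),z)
print("pin",f((269,357),27),"eye",f((266,233),14),"jaw end corners",f((258,437),20),f((286,437),20),"wing",f((297,300),22),f((300,360),22))
print("scene pin",g((429,250),27),"eye",g((358,316),13))
E
```

```text
pin [ 518.3 -194.    27. ] eye [ 589.9 -193.2   14. ] jaw end corners [ 474.6 -188.6   20. ] [ 474.9 -204.1   20. ] wing [ 551.1 -209.8   22. ] [ 517.6 -211.5   22. ]
scene pin [ 519.8 -196.    27. ] eye [ 593.7 -192.8   13. ]
```

```bash
python3 -m handwheel '[[-45,-45,0,-0.055],[-90,-85,0,-0.055],[-97,-92.5,-20,-0.055],[-97,-92.5,-60,-0.055],[-97,-92.5,-80,-0.055],[-97,-92.5,-80,-0.055]]' 45
python3 - <<'E'
from plant import manip
import cv2,numpy as np
im=manip.capture("scene"); b=cv2.resize(im[150:250,205:345,::-1],None,fx=5,fy=5,interpolation=cv2.INTER_CUBIC)
cv2.imwrite("pics/b10.png",b)
E
```

```text
clock: 33.67
ee_pos: [472.3, -197.3, 73.1]
tool_rot: [-0.001, -3.139, -0.002]
wrist_force: [-1.5, 0.5, -0.2]
width: 38.3
```

View pics/b10.png

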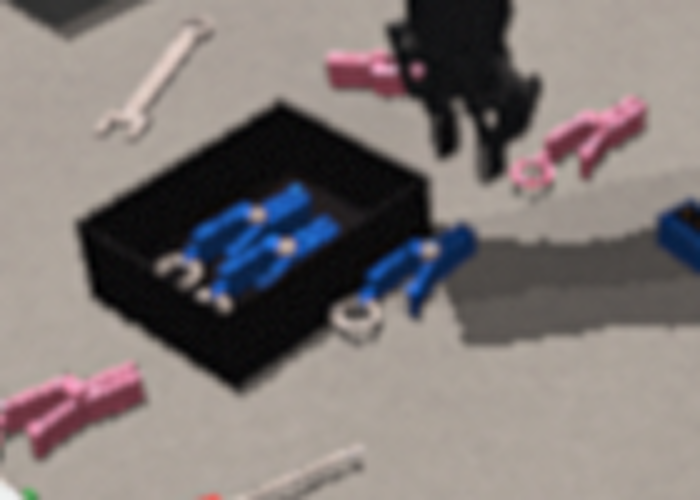

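```bash
python3 -m handwheel '[[0,0,-25,0],[0,0,-50,0],[0,0,-65,0],[0,0,-70,0],[0,0,-70,0]]'
python3 -m handwheel '[[0,0,0,0],[0,0,0,0],[0,0,0,0],[0,0,0,0]]' 0
```

```text
clock: 34.35
ee_pos: [473.5, -197.4, 5.0]
tool_rot: [-0.0, 3.141, -0.001]
wrist_force: [0.2, -0.2, -0.2]
width: 38.6
clock: 34.85
ee_pos: [473.5, -197.4, 5.0]
tool_rot: [-0.0, 3.14, -0.001]
wrist_force: [-0.6, -0.2, 6.1]
width: 13.1
```

```bash
python3 -m handwheel '[[0,12,1,0],[0,25,1,0],[0,37,1,0],[0,50,1,0],[0,55,0,0],[0,55,0,0]]'
python3 -m handwheel '[[0,0,0,0],[0,0,0,0],[0,0,50,0],[0,0,90,0],[-30,60,90,0]]' 60
python3 - <<'E'
from plant import manip
import cv2,numpy as np
im=manip.capture("scene"); b=cv2.resize(im[150:250,205:345,::-1],None,fx=5,fy=5,interpolation=cv2.INTER_CUBIC)
cv2.imwrite("pics/b11.png",b)
im=manip.capture("top"); a=cv2.resize(im[160:240,320:420,::-1],None,fx=7,fy=7,interpolation=cv2.INTER_CUBIC)
cv2.imwrite("pics/a11.png",a)
E
```

```text
clock: 35.6
ee_pos: [473.4, -141.6, 4.9]
tool_rot: [-0.002, 3.141, -0.001]
wrist_force: [-1.6, 0.4, 9.6]
width: 13.2
clock: 36.22
ee_pos: [448.3, -88.3, 96.8]
tool_rot: [0.005, 3.135, -0.004]
wrist_force: [-0.1, 1.8, 0.1]
width: 51.5
```

View pics/b11.png

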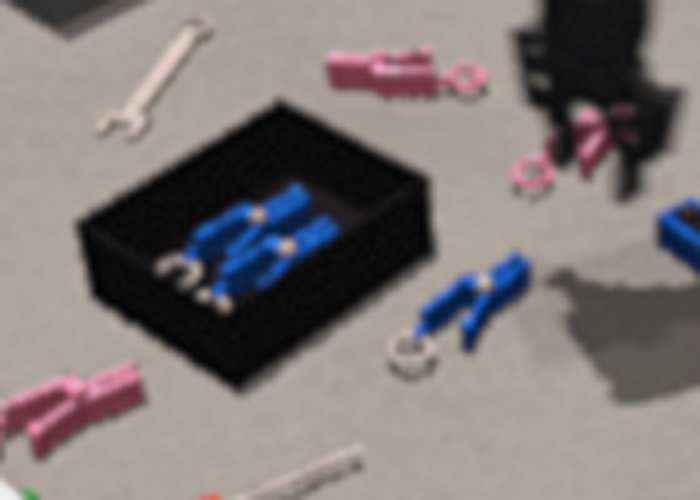

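View pics/a11.png

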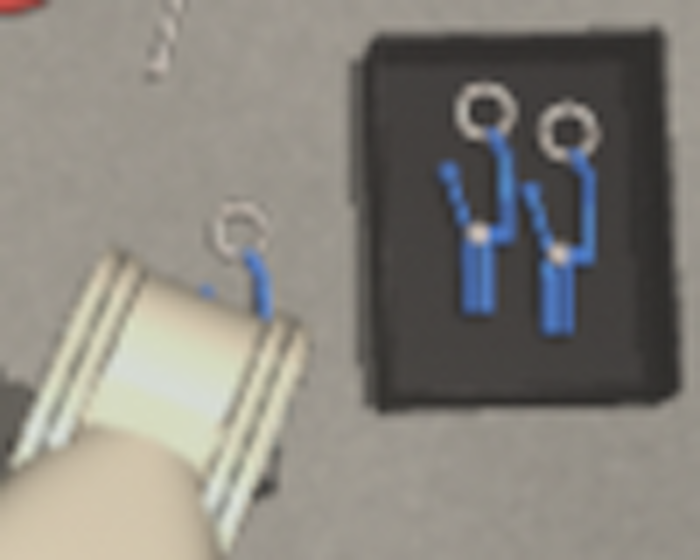

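```bash
python3 - <<'E'
from h import *
np.set_printoptions(precision=1,suppress=True)
f=lambda p,z:ray("top",un(p,7,(320,160)),z)
g=lambda p,z:ray("scene",un(p,5,(205,150)),z)
P=g((484,282),27);E=f((242,232),14);E2=g((411,354),13);B=f((207,292),24)
print(P,E,E2,B)
for e in(E,E2):
    d=e-P;th=np.arctan2(d[1],d[0])+.09;x=np.array([np.cos(th),np.sin(th)]);y=np.array([-x[1],x[0]])
    print(np.hypot(*d[:2]),th,P[:2]+34*x, (e[:2]-72*x+6.5*y)+34*x, (B[:2]-P[:2])@x,(B[:2]-P[:2])@y)
E
```

```text
[ 518.9 -140.4   27. ] [ 589.6 -140.7   14. ] [ 596.3 -135.3   13. ] [ 553.9 -120.9   24. ]
70.67904175714564 0.08638558919618804 [ 552.8 -137.5] [ 551.2 -137.5] 36.49004681812178 16.39842979853635
77.53791487924983 0.1562902812306918 [ 552.5 -135.1] [ 557.7 -134.8] 37.54631957739486 13.80963080021982
```

```bash
python3 -m handwheel '[[55,-30,0,0.1],[109.5,-55,0,0.1],[109.5,-55,-20,0.1],[109.5,-55,-60,0.1],[109.5,-55,-80,0.1],[109.5,-55,-90,0.1],[109.5,-55,-90,0.1]]' 65
python3 -m handwheel '[[0,0,0,0],[0,0,0,0],[0,0,0,0],[0,0,0,0],[0,0,0,0],[0,0,50,0],[0,0,110,0],[0,0,170,0],[0,0,200,0],[0,0,200,0],[0,0,200,0]]' 0
python3 - <<'E'
from plant import manip
import cv2,numpy as np
im=manip.capture("scene"); b=cv2.resize(im[120:220,245:365,::-1],None,fx=6,fy=6,interpolation=cv2.INTER_CUBIC)
cv2.imwrite("pics/b12.png",b)
im=manip.capture("top"); a=cv2.resize(im[160:240,320:420,::-1],None,fx=7,fy=7,interpolation=cv2.INTER_CUBIC)
cv2.imwrite("pics/a12.png",a);print(manip.state()["ee_pos"])
E
```

```text
clock: 37.2
ee_pos: [554.4, -141.0, 3.9]
tool_rot: [0.157, -3.137, -0.001]
wrist_force: [-0.5, -0.6, 0.3]
width: 55.6
clock: 38.58
ee_pos: [554.2, -141.0, 203.8]
tool_rot: [0.157, -3.137, -0.0]
wrist_force: [0.7, -0.5, -1.2]
width: 23.8
[ 554.00337866 -140.89192133  203.00101217]
```

View pics/b12.png

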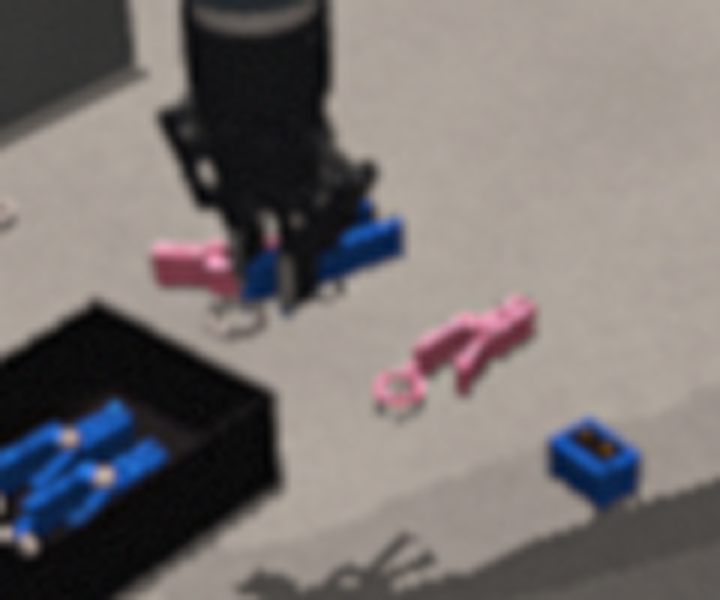

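View pics/a12.png

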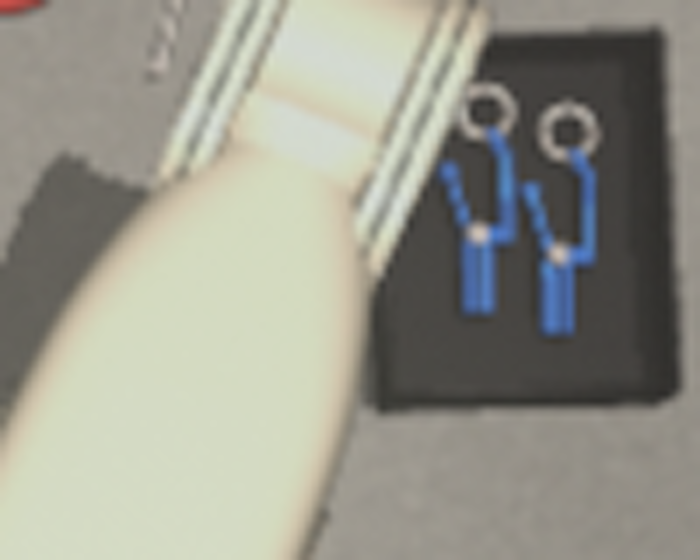

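```bash
python3 - <<'E'
from h import *
import cv2
s=manip.state();print(s["ee_pos"],s["tool_rot"],s["clock"])
im=manip.capture("scene"); b=cv2.resize(im[150:190,268:318,::-1],None,fx=14,fy=14,interpolation=cv2.INTER_CUBIC)
cv2.imwrite("pics/b13.png",b)
c=s["ee_pos"];x=np.array([np.cos(.1),np.sin(.1),0])
for dz in(5,9,13): print(dz,(proj("scene",c+38*x+[0,0,dz])-[268,150]+.5)*14-.5)
E
```

```text
[ 554.00337866 -140.89192133  203.00101217] [ 1.57200271e-01 -3.13567898e+00 -1.50566384e-03] 38.675
5 [218.79022484 332.30970947]
9 [217.456863   317.68920154]
13 [216.11809564 303.00942124]
```

View pics/b13.png

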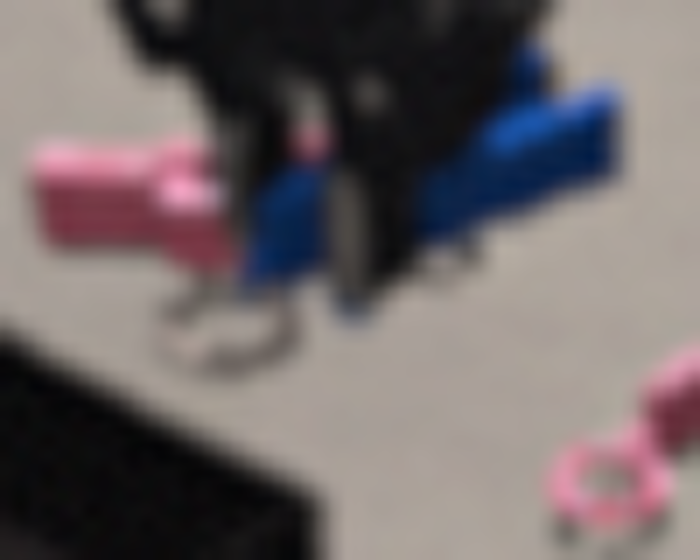

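```bash
python3 - <<'E'
from h import *
np.set_printoptions(precision=1,suppress=True)
g=lambda p,z:ray("scene",un(p,4.4,(275,195)),z)
for p in((488,132),(558,162),(543,195),(464,162)): print("post top",g(p,262))
for p in((427,376),(575,452),(500,579),(342,490)): print("base",g(p,12))
# project model hook into top
root=np.array([616.6,292,170.]);y=.14
tip=root+np.array([-np.cos(y)*42.43,-np.sin(y)*42.43,42.43]);print(tip)
for q in(root,tip): print((proj("top",q)-[215,150]+.5)*9-.5)
E
```

```text
post top [625.2 272.9 262. ]
post top [619.6 315.2 262. ]
post top [646.4 323.6 262. ]
post top [653.7 277.4 262. ]
base [609.1 239.   12. ]
base [595.2 345.1  12. ]
base [702.7 363.6  12. ]
base [717.  254.7  12. ]
[574.6 286.1 212.4]
[202.6 240.7]
[194. 325.]
```

The stiff clip is held with its eye pointing forward, and the eye sits about 36 mm ahead of the tool. The two cameras disagree on the post by 3–5 mm, so I'll use the mean: hook tip at about (577.5, 287, 212). First, go above and in front of the tip.

```bash
python3 -m handwheel '[[-5,60,42,0],[-10,120,42,0.02],[-15,180,42,0.04],[-20,240,42,0.04],[-23,300,42,0.04],[-23,360,42,0.04],[-23,410,42,0.04],[-23,420,42,0.04],[-23,420,42,0.04],[-23,420,42,0.04]]' 0
python3 - <<'E'
from h import *
import cv2
s=manip.state();print(s["ee_pos"],s["tool_rot"],s["clock"],s["width"])
im=manip.capture("scene"); b=cv2.resize(im[170:330,330:440,::-1],None,fx=3.7,fy=3.7,interpolation=cv2.INTER_CUBIC)
cv2.imwrite("pics/b14.png",b)
im=manip.capture("top"); b=cv2.resize(im[140:230,200:300,::-1],None,fx=6,fy=6,interpolation=cv2.INTER_CUBIC)
cv2.imwrite("pics/a14.png",b)
E
```

```text
clock: 39.98
ee_pos: [531.7, 277.7, 246.0]
tool_rot: [0.218, -3.133, 0.001]
wrist_force: [-0.0, -0.5, -1.1]
width: 23.9
[531.7224373  277.71704451 246.01371512] [ 2.18248515e-01 -3.13346823e+00  6.38867547e-04] 39.975 23.90691435230089
```

View pics/b14.png

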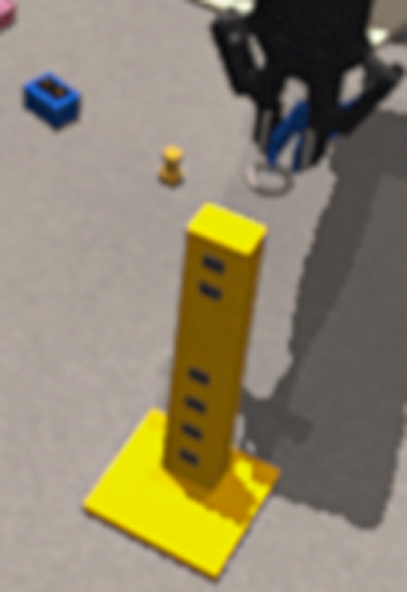

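View pics/a14.png

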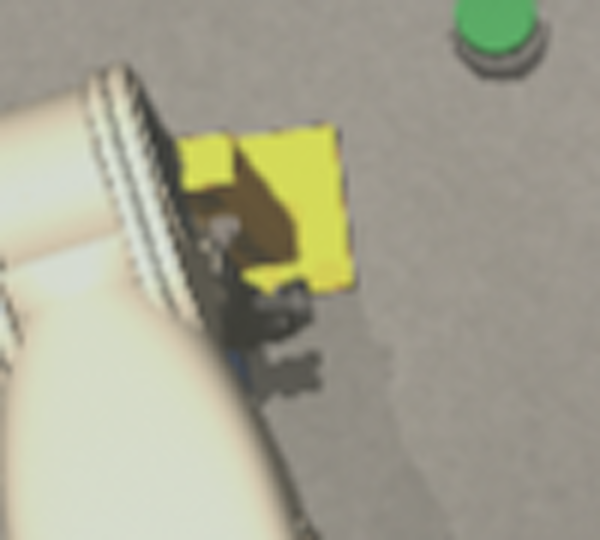

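```bash
python3 - <<'E'
from h import *
import cv2
im=manip.capture("scene"); b=cv2.resize(im[195:230,375:430,::-1],None,fx=13,fy=13,interpolation=cv2.INTER_CUBIC)
cv2.imwrite("pics/b15.png",b)
im=manip.capture("top"); b=cv2.resize(im[160:200,225:265,::-1],None,fx=14,fy=14,interpolation=cv2.INTER_CUBIC)
cv2.imwrite("pics/a15.png",np.clip(b.astype(float)*1.6,0,255).astype(np.uint8))
c=manip.state()["ee_pos"];y=.14
e=c+[35.9,6.6,7];print(e,(proj("scene",e)-[375,195]+.5)*13-.5,(proj("top",e)-[225,160]+.5)*14-.5)
E
```

```text
[567.74141067 284.40256799 253.47643667] [361.44979158 301.87337717] [138.06480478 363.38260128]
```

View pics/b15.png

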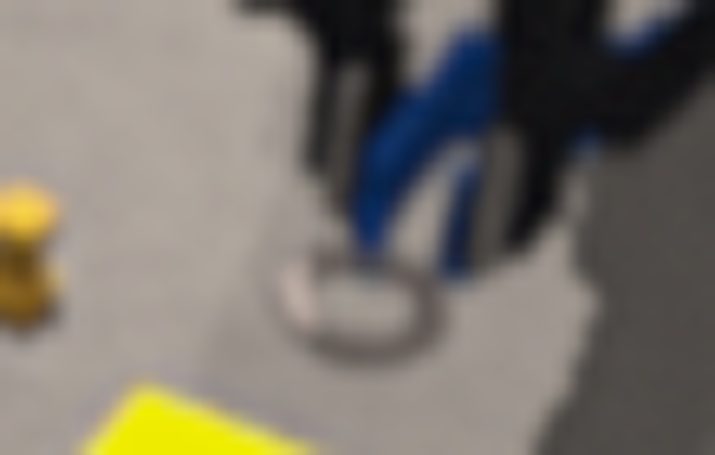

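View pics/a15.png

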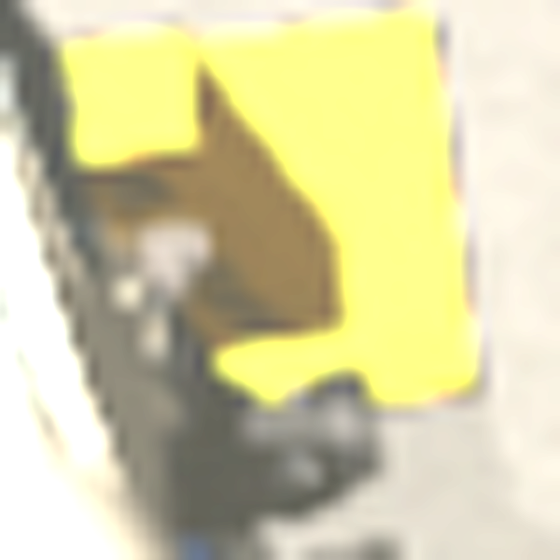

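The ring centre in the scene view is at about (363,305) in the crop, against a prediction of (361,302), so the eye offset holds. Now down to just before the tip, then in along the rod.

```bash
python3 -m handwheel '[[3,2,-16,0],[3,2,-32,0],[3,2,-32,0]]'
python3 -m handwheel '[[3.5,0.5,-3.5,0],[7,1,-7,0],[7,1,-7,0]]'
python3 -m handwheel '[[3.5,0.5,-3.5,0],[7,1,-7,0],[7,1,-7,0]]'
```

```text
clock: 40.55
ee_pos: [534.1, 280.5, 212.4]
tool_rot: [0.219, -3.131, 0.001]
wrist_force: [-0.3, 0.2, -0.9]
width: 23.6
clock: 40.92
ee_pos: [541.9, 281.9, 207.0]
tool_rot: [0.22, -3.134, 0.0]
wrist_force: [0.7, 0.1, -0.8]
width: 23.9
clock: 41.3
ee_pos: [548.7, 282.8, 199.8]
tool_rot: [0.22, -3.133, 0.0]
wrist_force: [0.5, -0.5, -0.0]
width: 24.0
```

```bash
python3 -m handwheel '[[3,0.5,-3,0],[5,1,-5,0],[5,1,-5,0]]'
python3 -m handwheel '[[2,0.3,-2,0],[4,0.5,-4,0],[4,0.5,-4,0]]'
```

```text
clock: 41.68
ee_pos: [553.7, 283.8, 195.0]
tool_rot: [0.22, -3.134, 0.0]
wrist_force: [0.2, -0.0, -0.4]
width: 23.7
clock: 42.05
ee_pos: [557.7, 284.3, 191.0]
tool_rot: [0.22, -3.134, 0.0]
wrist_force: [-0.4, -0.3, -0.3]
width: 24.0
```

```bash
python3 -m handwheel '[[0,5,0,0],[0,9,0,0],[0,9,0,0]]'
python3 -m handwheel '[[0,-9,0,0],[0,-14,0,0],[0,-18,0,0],[0,-18,0,0]]'
python3 - <<'E'
from h import *
import cv2
im=manip.capture("scene"); b=cv2.resize(im[190:260,360:430,::-1],None,fx=8,fy=8,interpolation=cv2.INTER_CUBIC)
cv2.imwrite("pics/b16.png",b)
im=manip.capture("top"); b=cv2.resize(im[160:200,225:265,::-1],None,fx=14,fy=14,interpolation=cv2.INTER_CUBIC)
cv2.imwrite("pics/a16.png",np.clip(b.astype(float)*1.6,0,255).astype(np.uint8))
E
```

```text
clock: 42.42
ee_pos: [557.3, 289.2, 190.7]
tool_rot: [0.214, -3.132, 0.014]
wrist_force: [-1.7, -21.9, 0.4]
width: 23.8
clock: 42.92
ee_pos: [558.0, 276.2, 191.9]
tool_rot: [-0.221, 3.132, 0.003]
wrist_force: [2.2, 4.0, 1.6]
width: 24.1
```

View pics/b16.png

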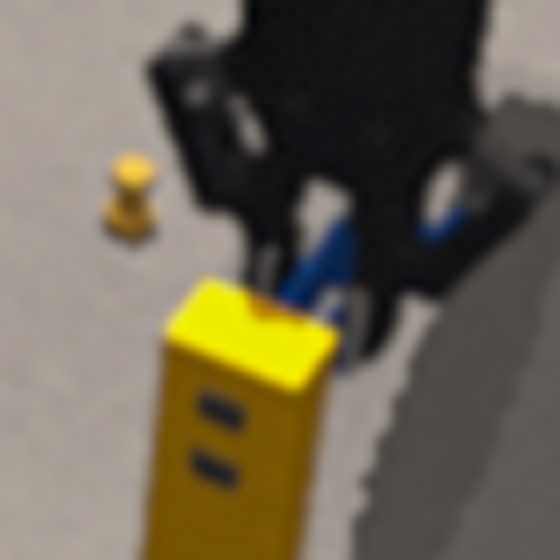

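View pics/a16.png

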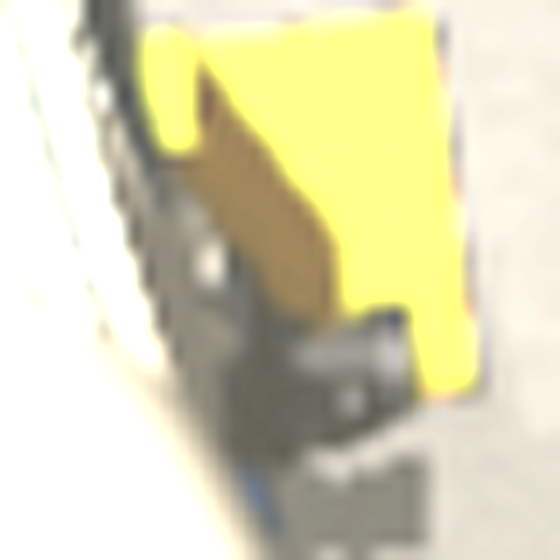

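Sideways probing gave contact on both sides, at about +5 mm and -8 mm, which matches the clearance inside the eye. The rod is through the hole. I'll centre and release.

```bash
python3 -m handwheel '[[0,7,0,0],[0,7,0,0]]'
python3 -m handwheel '[[0,0,0,0],[0,0,0,0],[0,0,0,0],[0,0,0,0],[0,0,0,0],[0,0,0,0]]' 75
python3 - <<'E'
from h import *
import cv2
im=manip.capture("scene"); b=cv2.resize(im[190:330,340:440,::-1],None,fx=4.2,fy=4.2,interpolation=cv2.INTER_CUBIC)
cv2.imwrite("pics/b17.png",b)
E
```

```text
clock: 43.28
ee_pos: [557.2, 282.6, 190.8]
tool_rot: [0.22, -3.133, 0.001]
wrist_force: [-0.8, -0.4, -0.5]
width: 24.0
clock: 44.02
ee_pos: [557.6, 282.3, 191.3]
tool_rot: [-0.22, 3.134, -0.0]
wrist_force: [-0.6, 0.0, -0.8]
width: 64.1
```

View pics/b17.png

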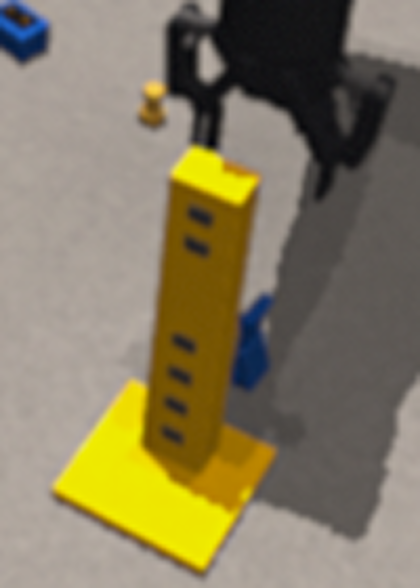

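The clip hangs below the hook, jaws down, visible behind the post at (250,345). Retreating and checking.

```bash
python3 -m handwheel '[[0,0,30,0],[-10,0,80,0],[-50,0,110,0],[-100,-20,110,0],[-140,-70,110,0],[-140,-120,110,0],[-140,-180,110,0],[-140,-240,110,0],[-140,-240,110,0],[-140,-240,110,0],[-140,-240,110,0],[-140,-240,110,0]]'
python3 - <<'E'
from h import *
import cv2
im=manip.capture("scene");cv2.imwrite("pics/b18.png",im[:,:,::-1]); b=cv2.resize(im[190:330,340:440,::-1],None,fx=4.2,fy=4.2,interpolation=cv2.INTER_CUBIC)
im=manip.capture("top");cv2.imwrite("pics/t18.png",im[:,:,::-1]); a=cv2.resize(im[150:205,215:265,::-1],None,fx=10,fy=10,interpolation=cv2.INTER_CUBIC)
a=cv2.resize(a,(int(a.shape[1]*588/a.shape[0])//1,588));b=b[:588]
cv2.imwrite("pics/ab18.png",np.hstack([b,a])[:, :800])
E
```

```text
clock: 45.58
ee_pos: [417.5, 43.5, 301.2]
tool_rot: [0.224, -3.134, -0.0]
wrist_force: [-0.5, -0.1, -0.7]
width: 64.0
```

View pics/ab18.png

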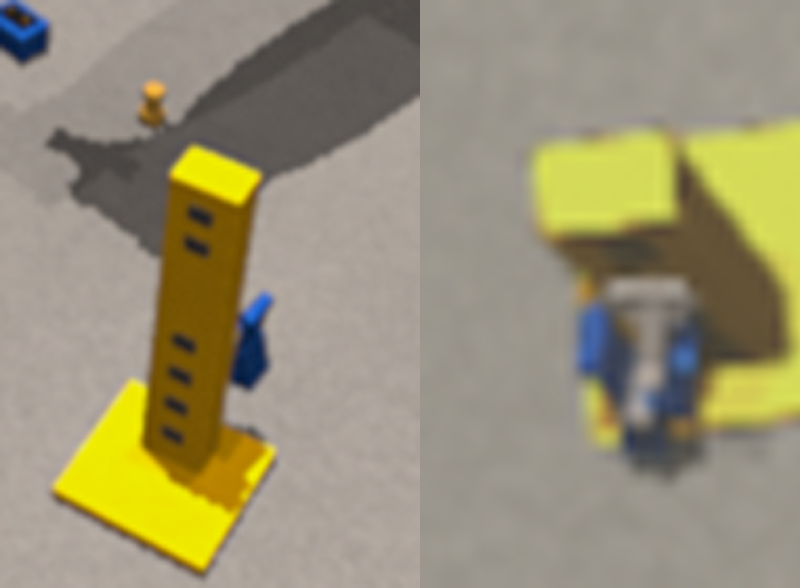

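View pics/t18.png

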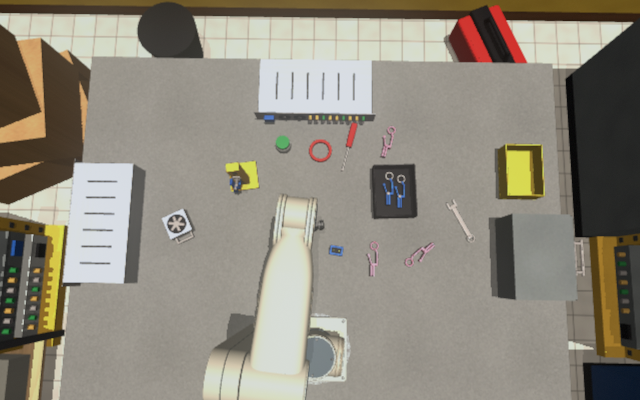

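View pics/b18.png

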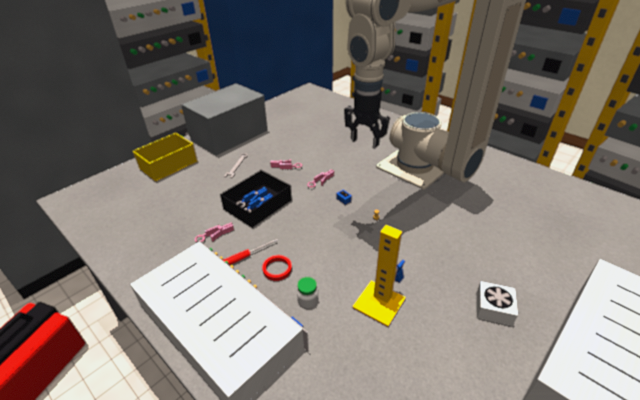

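The stiff clip hangs on the hook: the top crop shows its ring over the rod at (650,290) with the wings hanging down on either side. Two clips lie in the bin near (394,190), and the other objects are where they started. The arm is clear, so I'm handing in.

```bash
python3 -c "
from plant import manip
print(manip.finish_job())"
```

```text
the job is handed in; nothing more can be done
None
```

The job is handed in at about 46 s: the two tired clips are in the black bin and the stiff one hangs by its eye on the slanted hook.

- **Finding the stiff clip:** Squeezing the three clips in the gripper did not settle it, because the finger widths differed only slightly. I then pushed the right-hand clip's moving wing with its other wing backed against the bin wall. It pushed back with about 12 N just before the hard stop, against less than 6 N for a tired clip. The other two are judged tired by elimination, since I did not repeat the wall test on them.
- **Stop contact:** While finding that stop I pushed on to about 41 N at the wrist with the closed fingers. The 40 N limit is given for the arm and the gripper's body, so I believe this is allowed, but it is close.
- **Hanging it:** The two cameras disagreed on the post by 3–5 mm, so I aimed at the mean. With the eye on the rod, moving sideways met contact on both sides, as expected with the rod through the hole. That probe reached about 22 N.
- **Last pictures:** Both tired clips are in the bin. The stiff clip hangs by its ring near the hook's root, and the arm is clear. I could see no change in the other objects, except that the arm hid the adapter from the top camera, so that was checked only in the scene view.

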